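# Use-by check: stack the good food, set the rest aside

### The arm

A 6-joint arm with a two-finger parallel gripper is mounted at the origin on the work surface; the furniture and walls round the work are solid. World frame = base frame: x ahead of the robot, y to its left, z up, the work surface at z = 0. Lengths are in m, angles in rad, forces in N, time in s.
With the tool pointing down it reaches from about 0.375 to 0.975 m from the base axis. Payload 3.8 kg.
Tool frame: the origin (TCP) lies at the very end of the fingers, on their centre line; the grasp point (between the pads) lies 19 mm behind it; z points along the fingers, y is the line along which they close (so a half turn about z gives the same grasp; the last joint's range is limited). The gripper opens to 85 mm and grips with 20 to 120 N. Pads are 22 mm wide; open, the fingers measure 114 mm over their backs; the gripper's body (76 mm by 85 mm) begins 54 mm behind the grasp point. The pads swing forward as they close: fully open they stand 13 mm farther back than shut.
Start: joints at [-1.181, 0.264, 1.604, -0, 1.274, -0.037], TCP at [0.279, -0.614, 0.231] pointing down, gripper open.
Joint ranges: [-2.63, 2.63], [-0.94, 2.18], [0.31, 2.57], [-1.31, 4.45], [0, 2.66], [-2.55, 2.55]. Speed limits (rad/s): [2.57, 2.57, 3.14, 3.14, 3.14, 3.14].

### API

Orientations are given as a rotation vector (axis times angle).
In Python, from workcell import monitor, viewer, job gives the robot as it stands. The module is installed in compiled form; this text tells all that it offers.
- The arm moves only by the tool step_arm, never from a script. Its argument "series" is one flat list of numbers, 4 for each row, row after row: the shift along the tool's x, y, z in m, then the turn about the tool's z in rad. A call has 1 to 8 rows; each row is the pose to reach, as a shift and turn from the pose commanded when the call began, along the tool's axes at that moment; what a row does not reach only later rows make up. A row lasts 1/8 s, in which the tool goes at most 62.5 mm and 10.7 degrees, less where a joint would pass 70% of its speed; a pose out of reach is approached as far as the arm can. A call with a gripper value outside its range is refused whole. "gripper" is the opening, from 0 (shut) to 1 (fully open), set as the call begins (left out, the last holds). The fingers move at their own pace and stop on an object; "newtons" is the grip in N (left out, the last holds). Time passes only in rows, so rows that repeat a pose let the fingers close. It gives the time, the measured TCP pose, the force, the opening and the grip force at its end, in the units of the state.
- monitor.read_state(): the state, without advancing time (a new reading comes with each control period).
- viewer.read_camera(name): name is "side" or "top"; returns a dict with "image" (384x512x3 uint8, red, green, blue), "intrinsics" (3x3 intrinsics, pixels), "T" (4x4, takes a point from camera to world coordinates). Camera axes: x right, y up, looking along -z (the intrinsics and any distortion apply to the point x, -y, -z); pixel columns grow to the right and rows downward; lengths in m; the calibration is good to about 2 mm. A picture is of the moment at which its call begins. There is no depth.
- job.finish_job(): hands the job in; it is judged then, once.
Trained networks look in a picture, given as the dict that the camera call returned (one of the last four; its "shot" number tells which), for a name from the list of things; names that differ only in an ending like _2 or _b are one class to them, and where a whole thing is asked for, a point or a joint stands for the part that bears it (a point fixed in the world has none). Each returns a list of dicts, best first, with "score" (0 to 1); they miss things now and then, are a little off and sometimes report something else, mostly with a low value. They report only what shows in the picture. A call takes as long as a camera call. They do not tell look-alikes from the thing itself.
- viewer.boxes_of(picture, label): "extent" ([centre column, centre row, width, height] in pixels, round what is visible of it).
- viewer.spot_point(picture, label): "point" ([column, row] in pixels: a listed point, or the origin of a listed thing).
The state is a dict: "time": time; "q": joint angles; "joint_vel": joint speeds; "joint_torque": joint torques, N m; "tool_pos": TCP position; "tcp_rot": TCP orientation; "wrist_force": force on the tool from outside, world axes, zero at the start; "torque": the same for the moment, N m; "width": opening from 0.0 (shut) to 1.0 (fully open); "grip_force": force on a finger pad.
Only numpy, scipy, OpenCV 4.12 (cv2) and the standard library are available. Lean on these libraries where they do the work, as an engineer would, in place of code of your own. Each camera call takes 0.05 s, during which the arm holds its last target. There are 200 camera calls.

### The job

Sort the food packs on the worktop by the round sticker on top. Stack all the green-stickered ones, lids up, in one neat upright stack in the middle of the wooden board, the largest base at the bottom and each next one smaller; lay the red-stickered ones flat in the grey tray, side by side on its floor with lids up. Leave the mug, the apple and the tin alone.

Things in the scene. Friction and masses are not known exactly. Their poses are not given: they have to be found in the camera images.
- green_carton_mid (a point): cardboard tea carton with printed sides, 142 x 65 x 70 mm high; point at its centre, 35 mm above its underside; its long side runs along its own y, the 65 mm side (to be gripped) along its own x; z up; flat top with a round green sticker, 36 mm across. Solid, closed, about 150 g. May be absent.
- green_lunch_mid (a point): oblong plastic food box, white with a flush grey lid, 115 x 64 x 50 mm high; point at its centre, 25 mm above its underside; long side along its own x, the 64 mm side (to be gripped) along its own y; z up; flat top with a round green sticker, 36 mm across. Solid, closed, about 250 g. May be absent.
- green_snack_mid (a point): smaller oblong plastic food box, white with a flush blue lid, 88 x 58 x 42 mm high; point at its centre, 21 mm above its underside; long side along its own x, the 58 mm side (to be gripped) along its own y; z up; flat top with a round green sticker, 36 mm across. Solid, closed, about 180 g. May be absent.
- green_pot_mid (a point): round plastic pot, white with a flush blue lid, 52 mm diameter, 45 mm high; point at its centre, 22.5 mm above its underside; z up; flat top with a round green sticker, 36 mm across. Solid, closed, about 100 g. May be absent.
- red_lunch_mid (a point): oblong plastic food box, white with a flush grey lid, 115 x 64 x 50 mm high; point at its centre, 25 mm above its underside; long side along its own x, the 64 mm side (to be gripped) along its own y; z up; flat top with a round red sticker, 36 mm across. Solid, closed, about 250 g. May be absent.
- red_snack_mid (a point): smaller oblong plastic food box, white with a flush blue lid, 88 x 58 x 42 mm high; point at its centre, 21 mm above its underside; long side along its own x, the 58 mm side (to be gripped) along its own y; z up; flat top with a round red sticker, 36 mm across. Solid, closed, about 180 g. May be absent.
- red_pot_mid (a point): round plastic pot, white with a flush blue lid, 52 mm diameter, 45 mm high; point at its centre, 22.5 mm above its underside; z up; flat top with a round red sticker, 36 mm across. Solid, closed, about 100 g. May be absent.
- green_carton: the same thing as green_carton_mid; origin at the centre of its underside
- green_lunch: the same thing as green_lunch_mid; origin at the centre of its underside
- green_snack: the same thing as green_snack_mid; origin at the centre of its underside
- green_pot: the same thing as green_pot_mid; origin at the centre of its underside
- red_lunch: the same thing as red_lunch_mid; origin at the centre of its underside
- red_snack: the same thing as red_snack_mid; origin at the centre of its underside
- red_pot: the same thing as red_pot_mid; origin at the centre of its underside
- board_top (a point): small wooden board, 150 x 100 x 15 mm, fixed to the worktop; point at the centre of its top face, 15 mm above the worktop; x along its 150 mm side, y along its 100 mm side, z up. Lies either left or right of the middle, close to the robot
- tray_in (a point): shallow grey plastic tray, outside 150 (x) x 285 (y) x 14 mm high, walls 5 mm thick, fixed to the worktop; point at the centre of its inner floor, 5 mm above the worktop; inside 140 x 275 mm and 9 mm deep. Lies on the other side of the middle from the board
- mug: two-coloured mug with a handle, 101 mm high, a bystander; origin at the centre of its underside
- apple: apple, 80 mm, a bystander; origin at its underside
- tin: food tin, 75 mm diameter, 110 mm high, a bystander; origin at the centre of its underside
There are look-alikes about, which are no part of the job. What is shaped like the green_snack but yellow is not meant.

How it is judged:
At the end, for the whole second after the job is handed in: All green packs stacked upright (0.12 rad) and at rest, base sizes falling from the bottom up, centres within 30 mm of the board's centre and 25 mm of one another; all red packs flat on the tray floor, lid up (0.12 rad), at rest, centres within 65 mm (x) and 115 mm (y) of the tray's (angle between each of green_carton_mid, green_lunch_mid, green_snack_mid, green_pot_mid, red_lunch_mid, red_snack_mid, red_pot_mid's own z axis and vertical below 0.12 rad and linear speed of each of green_carton, green_lunch, green_snack, green_pot, red_lunch, red_snack, red_pot below 0.02 m/s and horizontal distance between each of green_carton_mid, green_lunch_mid, green_snack_mid, green_pot_mid and board_top below 0.03 m and z of each of green_lunch_mid, green_snack_mid, green_pot_mid in the frame of green_carton_mid above 0.03 m and horizontal distance between each of green_lunch_mid, green_snack_mid, green_pot_mid and green_carton_mid below 0.025 m and z of each of green_snack_mid, green_pot_mid in the frame of green_lunch_mid above 0.03 m and horizontal distance between each of green_snack_mid, green_pot_mid and green_lunch_mid below 0.025 m and z of green_pot_mid in the frame of green_snack_mid above 0.03 m and horizontal distance between green_pot_mid and green_snack_mid below 0.025 m and z of red_lunch_mid in the frame of tray_in below 0.031 m and x of red_lunch_mid in the frame of tray_in between -0.065 and 0.065 m and y of red_lunch_mid in the frame of tray_in between -0.115 and 0.115 m and z of red_snack_mid in the frame of tray_in below 0.027 m and x of red_snack_mid in the frame of tray_in between -0.065 and 0.065 m and y of red_snack_mid in the frame of tray_in between -0.115 and 0.115 m and z of red_pot_mid in the frame of tray_in below 0.0285 m and x of red_pot_mid in the frame of tray_in between -0.065 and 0.065 m and y of red_pot_mid in the frame of tray_in between -0.115 and 0.115 m); the robot touches nothing.
It fails at once if the mug is moved more than 30 mm (distance of mug from where it was at the start of the episode above 0.03 m).
It fails at once if the apple is moved more than 30 mm (distance of apple from where it was at the start of the episode above 0.03 m).
It fails at once if the tin is moved more than 30 mm (distance of tin from where it was at the start of the episode above 0.03 m).
Of green_carton, green_lunch, green_snack, green_pot only 3 to 4 are there at a start; the rules pass over those that are not, and their reading is None.
Of red_lunch, red_snack, red_pot only 2 to 3 are there at a start; the rules pass over those that are not, and their reading is None.
At some moment in a run one of red_lunch, red_snack, red_pot may be knocked a few centimetres aside while the robot is not near it.
Once in a run the grip may slacken for a moment while it holds something.
It also fails if it takes over 210 s, if anything falls off the work surface, if the arm or the gripper's body presses on something with over 40 N, if the wrist force passes 120 N, or if a joint passes its speed limit or range.

## Working session

There is one attempt and no reset: what is moved stays moved. The work goes in short steps, Python scripts to look and compute and a tool call to move; the robot and the scene stay as the last step left them, time stands still between calls to the robot, and variables do not carry over. Pictures are saved under pics/ and viewed, at most 14 in all, crops included, and the job is handed in when it is done.

Besides the shell and the picture viewer there is one more tool, called after "Request:" as name(argument=value, ...) on one line, values as JSON. step_arm: Moves the arm, as the interface text tells. Its arguments: {"type":"object","properties":{"series":{"type":"array"},"gripper":{"type":"number"},"newtons":{"type":"number"}},"required":["series"]}

```bash
mkdir -p pics; cat > h.py <<'E'
import numpy as np, cv2
from workcell import monitor, viewer, job
from scipy.spatial.transform import Rotation as R
def ray(p,uv):
    K=np.array(p["intrinsics"]);T=np.array(p["T"])
    d=np.linalg.inv(K)@[uv[0],uv[1],1]; d=T[:3,:3]@[d[0],-d[1],-d[2]]
    return T[:3,3],d
def at(p,uv,z):
    o,d=ray(p,uv); return o+d*(z-o[2])/d[2]
def proj(p,X):
    K=np.array(p["intrinsics"]);T=np.array(p["T"])
    c=T[:3,:3].T@(np.array(X)-T[:3,3]); c=K@[c[0],-c[1],-c[2]]; return c[:2]/c[2]
def save(p,n,s=1):
    cv2.imwrite(f"pics/{n}.png",cv2.resize(p["image"][...,::-1],None,fx=s,fy=s,interpolation=cv2.INTER_CUBIC))
H=dict(green_carton=.07,green_lunch=.05,green_snack=.042,green_pot=.045,red_lunch=.05,red_snack=.042,red_pot=.045)
E
python3 - <<'E'
from h import *
np.set_printoptions(precision=3,suppress=True)
s=monitor.read_state(); print({k:np.round(v,3) for k,v in s.items()})
for n in ("top","side"):
    p=viewer.read_camera(n); save(p,n+"0",1.5); print(n,[k for k in p],np.array(p["T"]),p["intrinsics"])
    for l in list(H):
        for d in viewer.spot_point(p,l+"_mid")[:3]: print(l,round(d["score"],2),np.round(d["point"]),at(p,d["point"],H[l]/2))
    for l,z in (("board_top",.015),("tray_in",.005),("mug",0),("apple",0),("tin",0)):
        for d in viewer.spot_point(p,l)[:2]: print(l,round(d["score"],2),np.round(d["point"]),at(p,d["point"],z))
E
```

```text
{'time': np.float64(0.0), 'q': array([-1.181,  0.265,  1.605, -0.   ,  1.274, -0.037]), 'joint_vel': array([-0.   ,  0.   , -0.001, -0.001,  0.001,  0.001]), 'joint_torque': array([  0.001, -51.512, -36.731,  -0.   ,   0.013,   0.   ]), 'tool_pos': array([ 0.279, -0.614,  0.23 ]), 'tcp_rot': array([-3.068, -0.665,  0.001]), 'wrist_force': array([ 0.011, -0.704,  0.455]), 'torque': array([-0.004,  0.008,  0.003]), 'grip_force': np.float64(0.0), 'width': np.float64(1.002)}
top ['image', 'intrinsics', 'T', 'shot'] [[-0.017  0.985 -0.172  0.215]
 [-1.    -0.017 -0.001 -0.021]
 [-0.004  0.172  0.985  1.245]
 [ 0.     0.     0.     1.   ]] [[346.72    0.    253.399]
 [  0.    346.72  192.115]
 [  0.      0.      1.   ]]
green_carton 0.56 [243. 146.] [0.597 0.014 0.035]
green_snack 0.93 [366. 229.] [ 0.288 -0.413  0.021]
green_snack 0.9 [357. 190.] [ 0.427 -0.39   0.021]
green_snack 0.83 [342. 259.] [ 0.189 -0.323  0.021]
red_lunch 0.55 [279. 131.] [ 0.655 -0.119  0.025]
red_snack 0.69 [284. 135.] [ 0.64  -0.135  0.021]
red_pot 0.68 [322. 137.] [ 0.628 -0.274  0.022]
board_top 0.85 [206. 18
[... 711 characters left out ...]
6.] [ 0.443 -0.396  0.035]
green_lunch 0.65 [278. 158.] [0.617 0.259 0.025]
green_snack 0.98 [197. 254.] [ 0.19  -0.346  0.021]
green_snack 0.7 [226. 265.] [ 0.295 -0.415  0.021]
green_snack 0.58 [256. 220.] [ 0.442 -0.183  0.021]
green_pot 0.61 [284. 175.] [0.62  0.115 0.022]
green_pot 0.33 [263. 263.] [ 0.433 -0.419  0.022]
red_snack 0.8 [301. 208.] [ 0.645 -0.132  0.021]
red_pot 0.51 [308. 229.] [ 0.645 -0.264  0.022]
board_top 0.51 [245. 172.] [0.435 0.17  0.015]
board_top 0.34 [255. 219.] [ 0.438 -0.168  0.015]
tray_in 0.97 [256. 218.] [ 0.444 -0.153  0.005]
mug 0.74 [266. 141.] [0.59  0.477 0.   ]
apple 0.71 [300. 271.] [ 0.57  -0.458  0.   ]
tin 0.55 [277. 292.] [ 0.466 -0.538  0.   ]
```

View pics/top0.png

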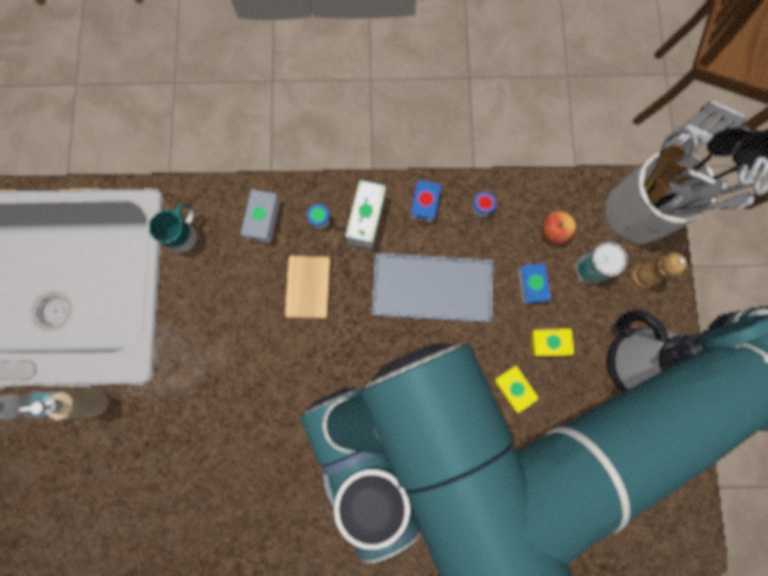

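View pics/side0.png

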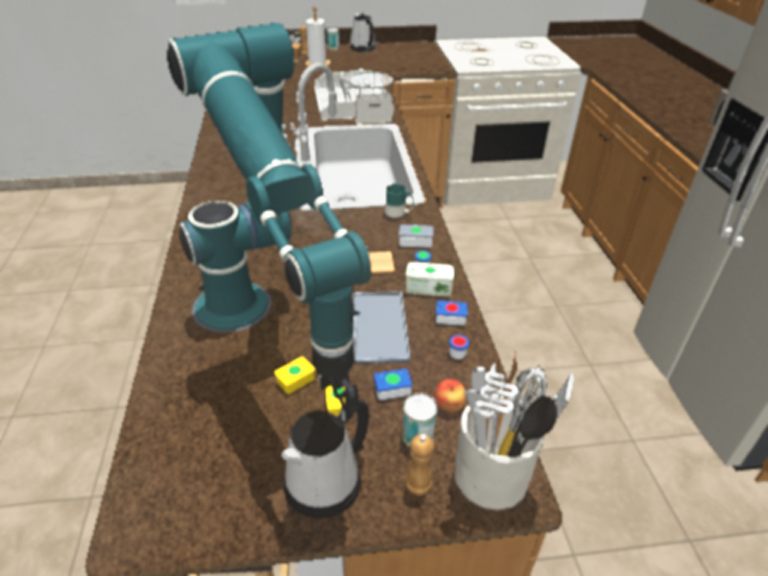

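Top view shows green stickers on the lunch box (260,213), pot (318,215), carton (366,212) and blue snack (536,283). Red ones are on the snack (426,199) and pot (485,203), with no red lunch. The two yellow boxes are decoys. Board is at about (308,287), tray at (434,287), mug, apple and tin at the sides.

```bash
cat >> h.py <<'E'
def warp(p,c,z,w=.22,n=440):
    "world-aligned crop at height z: col = -y, row = -x; n px over w metres"
    q=[(c[0]+w/2,c[1]+w/2),(c[0]+w/2,c[1]-w/2),(c[0]-w/2,c[1]-w/2),(c[0]-w/2,c[1]+w/2)]
    M=cv2.getPerspectiveTransform(np.float32([proj(p,(*a,z)) for a in q]),np.float32([(0,0),(n,0),(n,n),(0,n)]))
    return cv2.warpPerspective(p["image"],M,(n,n))
def unw(c,uv,w=.22,n=440): return np.array([c[0]+w/2-uv[1]*w/n,c[1]+w/2-uv[0]*w/n])
def sticker(p,c,z,col):
    "world xy of the sticker centre at height z nearest c"
    h=cv2.cvtColor(warp(p,c,z),cv2.COLOR_RGB2HSV)
    hh,s,v=[h[...,i].astype(int) for i in range(3)]
    m=((hh>55)&(hh<82)&(s>120)&(v>90)) if col=="g" else (((hh<8)|(hh>172))&(s>120)&(v>90))
    k,_,st,ce=cv2.connectedComponentsWithStats(m.astype(np.uint8))
    b=[(np.hypot(*(ce[i]-220)),i) for i in range(1,k) if st[i,4]>1200]
    if not b: return None
    i=min(b)[1]; return unw(c,ce[i]),st[i,2]/2,st[i,3]/2
def lid(p,c,z,kind):
    "minAreaRect of the lid: centre, sides mm, direction of the long side (rad, world)"
    h=cv2.cvtColor(warp(p,c,z),cv2.COLOR_RGB2HSV); hh,s,v=[h[...,i].astype(int) for i in range(3)]
    m={"blue":(hh>105)&(hh<125)&(s>130)&(v>60),"grey":(s<75)&(v>110)&(hh>95)&(v<215),"white":(s<40)&(v>190)}[kind]|((hh>55)&(hh<82)&(s>120)&(v>90))
    m=cv2.morphologyEx(m.astype(np.uint8),cv2.MORPH_OPEN,np.ones((5,5)))
    cs,_=cv2.findContours(m,cv2.RETR_EXTERNAL,cv2.CHAIN_APPROX_NONE)
    k=max(cs,key=cv2.contourArea); b=cv2.boxPoints(cv2.minAreaRect(k))
    B=np.array([unw(c,q) for q in b]); e=[B[1]-B[0],B[2]-B[1]]; L=max(e,key=np.linalg.norm)
    return B.mean(0),sorted(np.linalg.norm(x)*1e3 for x in e),np.arctan2(L[1],L[0])%np.pi
def pose():
    s=monitor.read_state(); M=R.from_rotvec(s["tcp_rot"]).as_matrix(); return s,M
def go(x,y,z,ang=None,s=None):
    "tool-frame shift and turn to reach world x,y,z with closing line at angle ang (mod pi)"
    s,M=pose(); d=M.T@(np.array([x,y,z])-s["tool_pos"]); a=np.arctan2(M[1,1],M[0,1]); t=0
    if ang is not None: t=-((ang-a+np.pi/2)%np.pi-np.pi/2)
    print("go",np.round(d,4),"turn",round(t,3),"| ang now",round(a,3),"q6",round(s["q"][5],3),"tcp",np.round(s["tool_pos"],4),"tilt",np.round(M[:,2],3),"t",round(s["time"],1))
E
python3 - <<'E'
from h import *
np.set_printoptions(precision=4,suppress=True)
P={n:viewer.read_camera(n) for n in ("top","side")}
A=dict(green_carton=(.597,.014,"white"),green_lunch=(.617,.26,"grey"),green_snack=(.43,-.395,"blue"),green_pot=(.62,.115,"blue"),red_snack=(.64,-.13,"blue"),red_pot=(.63,-.268,"blue"))
for l,(x,y,k) in A.items():
    print(l)
    for n in P:
        print("  ",n,sticker(P[n],(x,y),H[l],l[0]),lid(P[n],(x,y),H[l],k))
p=P["top"]
im=np.hstack([warp(p,(.44,.153),.015),warp(p,(.44,-.15),.014,.36)]); cv2.imwrite("pics/bt.png",im[...,::-1])
go(.43,-.395,.25,0)
E
```

```text
green_carton
   top (array([0.607 , 0.0128]), np.float64(24.5), np.float64(26.5)) (array([0.6062, 0.0126], dtype=float32), [np.float32(61.604034), np.float32(138.60912)], np.float32(2.896614))
   side (array([0.6012, 0.0991]), np.float64(37.0), np.float64(29.0)) (array([ 0.599 , -0.0146], dtype=float32), [np.float32(138.21265), np.float32(145.15057)], np.float32(2.861293))
green_lunch
   top (array([0.6108, 0.2694]), np.float64(29.5), np.float64(28.5)) (array([0.6083, 0.2681], dtype=float32), [np.float32(68.7984), np.float32(120.47343)], np.float32(2.951374))
   side (array([0.6111, 0.2719]), np.float64(26.0), np.float64(26.5)) (array([0.6083, 0.2573], dtype=float32), [np.float32(87.00706), np.float32(113.5774)], np.float32(2.9388113))
green_snack
   top (array([ 0.4333, -0.3849]), np.float64(30.5), np.float64(31.0)) (array([ 0.4312, -0.3837], dtype=float32), [np.float32(55.897625), np.float32(88.92437)], np.float32(0.08090377))
   side (array([ 0.4333, -0.3838]), np.float64(32.5), np.float64(32.0)) (array([ 0.4316, -0.3865], dtype=float32), [np.float32(57.539314), np.float32(89.0974
[... 566 characters left out ...]
)], np.float32(2.909489))
   side (array([ 0.6446, -0.131 ]), np.float64(28.0), np.float64(28.0)) (array([ 0.6149, -0.1286], dtype=float32), [np.float32(37.445057), np.float32(61.211136)], np.float32(1.5330778))
red_pot
   top (array([ 0.6305, -0.2749]), np.float64(29.5), np.float64(28.0)) (array([ 0.6522, -0.163 ], dtype=float32), [np.float32(10.000006), np.float32(52.500008)], np.float32(0.0))
   side (array([ 0.6313, -0.2728]), np.float64(30.5), np.float64(29.5)) (array([ 0.6595, -0.1657], dtype=float32), [np.float32(15.499994), np.float32(39.99996)], np.float32(0.0))
go [ 0.2279 -0.1374 -0.0187] turn -1.144 | ang now -1.144 q6 -0.037 tcp [ 0.2794 -0.6145  0.2313] tilt [-0. -0. -1.] t 1.4
```

View pics/bt.png

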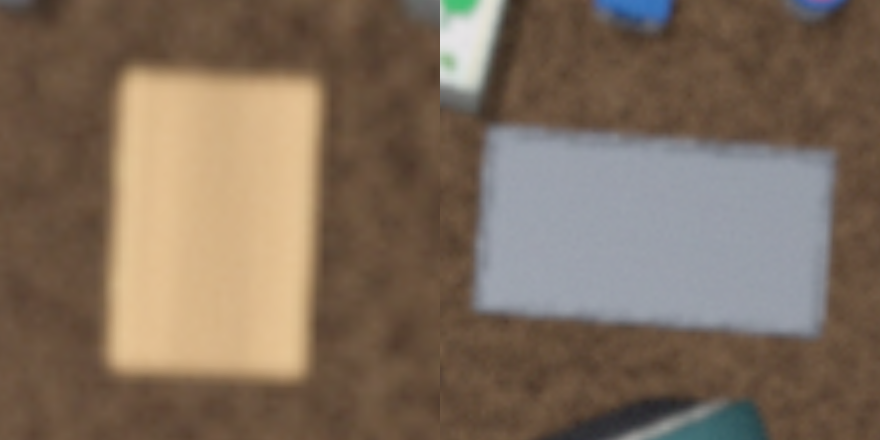

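The board's centre is about (0.438, 0.156), turned −0.04 rad. The tray's centre is about (0.431, −0.145), turned −0.075 rad. Next is the carton.

```bash
python3 - <<'E'
from h import *
go(.6066,.0128,.25,-.245+np.pi/2)
E
```

```text
go [ 0.5575 -0.4355 -0.0187] turn 0.672 | ang now -1.144 q6 -0.037 tcp [ 0.2794 -0.6145  0.2313] tilt [-0. -0. -1.] t 1.4
```

Request:
step_arm(series=[0.5575,-0.4355,-0.0187,0.672,0.5575,-0.4355,-0.0187,0.672,0.5575,-0.4355,-0.0187,0.672,0.5575,-0.4355,-0.0187,0.672,0.5575,-0.4355,-0.0187,0.672,0.5575,-0.4355,-0.0187,0.672,0.5575,-0.4355,-0.0187,0.672,0.5575,-0.4355,-0.0187,0.672], gripper=1, newtons=40)

```text
time: 2.4
tool_pos: [0.5108, -0.1706, 0.245]
tcp_rot: [3.118, -0.384, 0.002]
wrist_force: [0.8, -0.0, 0.4]
width: 1.004
grip_force: 0.0
```

```bash
python3 - <<'E'
from h import *
go(.6066,.0128,.20,-.245+np.pi/2)
E
```

```text
go [ 0.0483 -0.2011  0.045 ] turn -0.0 | ang now -1.816 q6 1.448 tcp [ 0.5108 -0.1706  0.245 ] tilt [ 0.001 -0.    -1.   ] t 2.4
```

Request:
step_arm(series=[0.0483,-0.2011,0.045,0,0.0483,-0.2011,0.045,0,0.0483,-0.2011,0.045,0,0.0483,-0.2011,0.045,0,0.0483,-0.2011,0.045,0,0.0483,-0.2011,0.045,0,0.0483,-0.2011,0.045,0])

```text
time: 3.28
tool_pos: [0.6056, 0.0094, 0.2001]
tcp_rot: [3.117, -0.387, 0.001]
wrist_force: [-1.5, -1.1, -0.1]
width: 0.998
grip_force: 0.0
```

```bash
python3 - <<'E'
from h import *
go(.6066,.0128,.022,-.245+np.pi/2)
p=viewer.read_camera("side"); save(p,"s1",1.5)
print(sticker(p,(.607,.013),.07,"g"))
E
```

```text
go [-0.     -0.0036  0.1781] turn -0.002 | ang now -1.818 q6 1.793 tcp [0.6056 0.0094 0.2001] tilt [ 0.001 -0.    -1.   ] t 3.3
(array([0.60118874, 0.09903099]), np.float64(37.0), np.float64(29.0))
```

Request:
step_arm(series=[0,-0.0036,0.06,0,0,-0.0036,0.12,0,0,-0.0036,0.15,0,0,-0.0036,0.165,0,0,-0.0036,0.178,0,0,-0.0036,0.178,0,0,-0.0036,0.178,0])

```text
time: 4.2
tool_pos: [0.6079, 0.0144, 0.023]
tcp_rot: [-3.118, 0.384, -0.004]
wrist_force: [0.1, 0.0, 0.6]
width: 1.001
grip_force: 0.0
```

```bash
python3 - <<'E'
from h import *
go(.6066,.0128,.022,-.245+np.pi/2)
p=viewer.read_camera("side"); cv2.imwrite("pics/s2.png",cv2.resize(p["image"][130:260,220:370,::-1],None,fx=5,fy=4.5))
E
```

```text
go [-0.0009  0.0019  0.001 ] turn -0.0 | ang now -1.816 q6 1.799 tcp [0.6079 0.0144 0.023 ] tilt [ 0.003 -0.    -1.   ] t 4.2
```

View pics/s2.png

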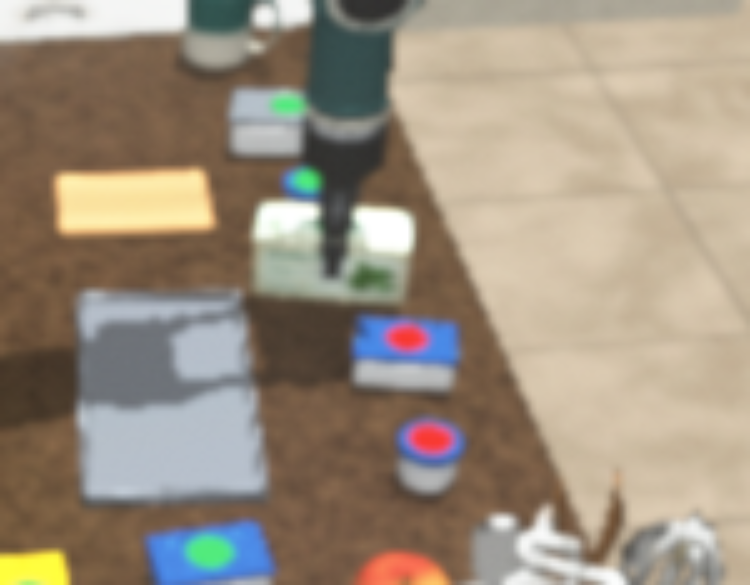

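The fingers straddle the carton, with the near finger at crop (333,260) on its centre. Closing.

Request:
step_arm(series=[0,0,0,0,0,0,0,0,0,0,0,0,0,0,0,0,0,0,0,0,0,0,0,0,0,0,0,0,0,0,0,0], gripper=0, newtons=50)

```text
time: 5.25
tool_pos: [0.6077, 0.0144, 0.0228]
tcp_rot: [3.118, -0.384, 0.003]
wrist_force: [-0.5, -1.7, 6.9]
width: 0.758
grip_force: 56.6
```

Request:
step_arm(series=[0,0,-0.03,0,0,0,-0.08,0,0,0,-0.12,0,0,0,-0.12,0,0,0,-0.12,0], newtons=70)

```text
time: 5.88
tool_pos: [0.6055, 0.0146, 0.1401]
tcp_rot: [3.118, -0.384, -0.003]
wrist_force: [0.1, 0.8, -1.5]
width: 0.755
grip_force: 77.8
```

```bash
python3 - <<'E'
from h import *
go(.438,.156,.143,-.043+np.pi/2)
E
```

```text
go [-0.1968 -0.0965 -0.0026] turn -0.202 | ang now -1.816 q6 1.799 tcp [0.6055 0.0146 0.1401] tilt [-0.002  0.    -1.   ] t 5.9
```

Request:
step_arm(series=[-0.05,-0.024,0,-0.06,-0.1,-0.048,0,-0.12,-0.15,-0.072,0,-0.202,-0.18,-0.088,0,-0.202,-0.1968,-0.0965,0,-0.202,-0.1968,-0.0965,0,-0.202,-0.1968,-0.0965,0,-0.202,-0.1968,-0.0965,0,-0.202])

```text
time: 6.88
tool_pos: [0.4401, 0.1553, 0.1415]
tcp_rot: [3.141, -0.07, 0.0]
wrist_force: [-0.3, -0.8, -2.0]
width: 0.749
grip_force: 80.2
```

```bash
python3 - <<'E'
from h import *
go(.438,.156,.039,-.043+np.pi/2)
E
```

```text
go [-0.0021 -0.0007  0.1025] turn -0.001 | ang now -1.615 q6 1.901 tcp [0.4401 0.1553 0.1415] tilt [ 0. -0. -1.] t 6.9
```

Request:
step_arm(series=[-0.002,-0.0007,0.05,0,-0.002,-0.0007,0.08,0,-0.002,-0.0007,0.092,0,-0.002,-0.0007,0.099,0,-0.002,-0.0007,0.1025,0,-0.002,-0.0007,0.1035,0,-0.002,-0.0007,0.1035,0])

```text
time: 7.75
tool_pos: [0.4378, 0.1569, 0.0387]
tcp_rot: [-3.14, 0.068, -0.002]
wrist_force: [0.4, -0.3, -1.7]
width: 0.751
grip_force: 80.7
```

```bash
python3 - <<'E'
from h import *
go(.438,.156,.2,-.043+np.pi/2)
E
```

```text
go [ 0.0005  0.0008 -0.1613] turn -0.0 | ang now -1.614 q6 1.904 tcp [0.4378 0.1569 0.0387] tilt [ 0.001  0.    -1.   ] t 7.8
```

Request:
step_arm(series=[0,0,0.001,0,0,0,0.002,0,0,0,0.002,0,0,0,0.002,0])

```text
time: 8.25
tool_pos: [0.4378, 0.1569, 0.0379]
tcp_rot: [-3.141, 0.068, -0.001]
wrist_force: [-4.9, -1.9, 11.6]
width: 0.757
grip_force: 82.2
```

Contact. Release and rise.

Request:
step_arm(series=[0,0,-0.001,0,0,0,-0.001,0,0,0,-0.001,0,0,0,-0.001,0,0,0,-0.03,0,0,0,-0.08,0,0,0,-0.13,0,0,0,-0.18,0], gripper=1, newtons=50)

```text
time: 9.25
tool_pos: [0.4368, 0.1565, 0.2173]
tcp_rot: [3.141, -0.068, -0.0]
wrist_force: [0.8, 0.3, 0.0]
width: 0.998
grip_force: 0.0
```

```bash
python3 - <<'E'
from h import *
go(.610,.2695,.13,-.197+np.pi/2)
p=viewer.read_camera("side")
print(sticker(p,(.611,.27),.05,"g"), sticker(p,(.438,.156),.085,"g"))
E
```

```text
go [ 0.1681 -0.1204  0.0873] turn 0.154 | ang now -1.614 q6 1.904 tcp [0.4368 0.1565 0.2173] tilt [-0. -0. -1.] t 9.2
(array([0.61105587, 0.27184826]), np.float64(26.5), np.float64(27.5)) None
```

Request:
step_arm(series=[0.042,-0.03,0,0.154,0.084,-0.06,0,0.154,0.126,-0.09,0.03,0.154,0.155,-0.11,0.06,0.154,0.168,-0.1204,0.087,0.154,0.168,-0.1204,0.087,0.154,0.168,-0.1204,0.087,0.154,0.168,-0.1204,0.087,0.154])

```text
time: 10.3
tool_pos: [0.6107, 0.2696, 0.1309]
tcp_rot: [-3.125, 0.31, -0.004]
wrist_force: [-0.6, -0.8, 0.1]
width: 0.996
grip_force: 0.0
```

```bash
python3 - <<'E'
from h import *
go(.611,.2702,.010,-.197+np.pi/2)
p=viewer.read_camera("side"); t=viewer.read_camera("top"); save(t,"t3",1.5)
print(sticker(p,(.438,.156),.085,"g"),sticker(t,(.438,.156),.085,"g"))
E
```

```text
go [-0.     -0.0005  0.1209] turn -0.0 | ang now -1.768 q6 2.147 tcp [0.6107 0.2696 0.1309] tilt [ 0.002  0.001 -1.   ] t 10.3
None (array([0.4380604 , 0.15880526]), np.float64(24.0), np.float64(27.0))
```

View pics/t3.png

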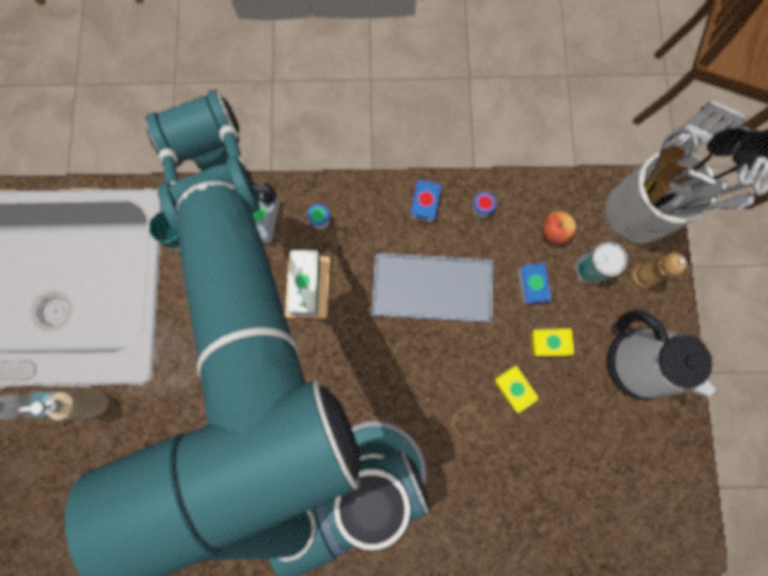

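Carton stands on the board with its sticker at (301,282), measured at world (0.438, 0.158). The gripper is over the lunch box; the mug is clear.

Request:
step_arm(series=[0,-0.0005,0.05,0,0,-0.0005,0.085,0,0,-0.0005,0.105,0,0,-0.0005,0.118,0,0,-0.0005,0.118,0,0,-0.0005,0.118,0])

```text
time: 11.15
tool_pos: [0.6116, 0.2706, 0.0125]
tcp_rot: [-3.125, 0.309, -0.004]
wrist_force: [0.5, -0.2, 0.0]
width: 1.0
grip_force: 0.0
```

Request:
step_arm(series=[0,0,0,0,0,0,0,0,0,0,0,0,0,0,0,0,0,0,0,0,0,0,0,0,0,0,0,0,0,0,0,0], gripper=0, newtons=70)

```text
time: 12.15
tool_pos: [0.6117, 0.2706, 0.0128]
tcp_rot: [-3.125, 0.309, -0.004]
wrist_force: [0.4, -0.5, 7.0]
width: 0.735
grip_force: 78.6
```

Request:
step_arm(series=[0,0,-0.03,0,0,0,-0.08,0,0,0,-0.13,0,0,0,-0.14,0,0,0,-0.14,0,0,0,-0.14,0])

```text
time: 12.9
tool_pos: [0.6084, 0.2694, 0.1478]
tcp_rot: [3.124, -0.309, -0.007]
wrist_force: [-1.1, 0.1, -1.5]
width: 0.738
grip_force: 78.0
```

```bash
python3 - <<'E'
from h import *
go(.438,.158,.150,-.043+np.pi/2)
E
```

```text
go [-0.1452  0.1427 -0.0012] turn -0.154 | ang now -1.768 q6 2.147 tcp [0.6084 0.2694 0.1478] tilt [-0.005 -0.002 -1.   ] t 12.9
```

Request:
step_arm(series=[-0.04,0.039,0,-0.05,-0.08,0.078,0,-0.1,-0.115,0.113,0,-0.154,-0.135,0.133,0,-0.154,-0.1452,0.1427,0,-0.154,-0.1452,0.1427,0,-0.154,-0.1452,0.1427,0,-0.154,-0.1452,0.1427,0,-0.154])

```text
time: 13.9
tool_pos: [0.441, 0.1592, 0.1511]
tcp_rot: [-3.141, 0.067, -0.001]
wrist_force: [0.2, -0.2, -2.7]
width: 0.742
grip_force: 78.0
```

```bash
python3 - <<'E'
from h import *
go(.438,.158,.098,-.043+np.pi/2)
E
```

```text
go [-0.0029  0.0014  0.0531] turn 0.0 | ang now -1.614 q6 1.907 tcp [0.441  0.1592 0.1511] tilt [ 0.  0. -1.] t 13.9
```

Request:
step_arm(series=[-0.0029,0.0014,0.02,0,-0.0029,0.0014,0.036,0,-0.0029,0.0014,0.045,0,-0.0029,0.0014,0.05,0,-0.0029,0.0014,0.052,0,-0.0029,0.0014,0.053,0,-0.0029,0.0014,0.053,0])

```text
time: 14.78
tool_pos: [0.4374, 0.1575, 0.0984]
tcp_rot: [-3.141, 0.068, -0.001]
wrist_force: [0.5, 1.2, -1.7]
width: 0.74
grip_force: 78.0
```

Request:
step_arm(series=[0,0,0.001,0,0,0,0.0015,0,0,0,0.0015,0,0,0,0.0015,0])

```text
time: 15.28
tool_pos: [0.4374, 0.1575, 0.0976]
tcp_rot: [-3.141, 0.068, -0.001]
wrist_force: [-3.7, -0.6, 6.2]
width: 0.739
grip_force: 79.0
```

Request:
step_arm(series=[0,0,-0.001,0,0,0,-0.001,0,0,0,-0.001,0,0,0,-0.001,0,0,0,-0.02,0,0,0,-0.07,0,0,0,-0.12,0,0,0,-0.15,0], gripper=1)

```text
time: 16.27
tool_pos: [0.438, 0.1577, 0.2495]
tcp_rot: [-3.14, 0.068, -0.006]
wrist_force: [0.2, -0.0, -0.1]
width: 1.0
grip_force: 0.0
```

```bash
python3 - <<'E'
from h import *
go(.432,-.3845,.245,.084+np.pi/2)
E
```

```text
go [0.0174 0.542  0.0039] turn -0.127 | ang now -1.614 q6 1.906 tcp [0.438  0.1577 0.2495] tilt [ 0.004  0.001 -1.   ] t 16.3
```

Request:
step_arm(series=[0.017,0.06,0,-0.127,0.017,0.12,0,-0.127,0.017,0.18,0,-0.127,0.017,0.24,0,-0.127,0.017,0.3,0,-0.127,0.017,0.36,0,-0.127,0.017,0.42,0,-0.127,0.017,0.48,0,-0.127])

```text
time: 17.27
tool_pos: [0.4328, -0.3249, 0.2464]
tcp_rot: [-3.139, -0.131, -0.001]
wrist_force: [1.7, 0.3, 0.1]
width: 1.002
grip_force: 0.0
```

```bash
python3 - <<'E'
from h import *
go(.432,-.3845,.15,.084+np.pi/2)
t=viewer.read_camera("top"); p=viewer.read_camera("side")
print(sticker(t,(.438,.158),.135,"g"),sticker(p,(.438,.158),.135,"g"),lid(t,(.438,.158),.135,"grey"))
print("pot",sticker(t,(.6085,.1295),.045,"g"),sticker(p,(.6085,.1295),.045,"g"))
print("snack",sticker(t,(.432,-.3845),.042,"g"),sticker(p,(.432,-.3845),.042,"g"))
E
```

```text
go [-0.0058  0.0593  0.0964] turn -0.001 | ang now -1.487 q6 0.797 tcp [ 0.4328 -0.3249  0.2464] tilt [ 0.  0. -1.] t 17.3
(array([0.43703735, 0.15878514]), np.float64(29.5), np.float64(28.5)) (array([0.43778049, 0.16165154]), np.float64(28.0), np.float64(29.0)) (array([0.43669522, 0.15744746], dtype=float32), [np.float32(69.396286), np.float32(118.88981)], np.float32(3.10255))
pot (array([0.60805267, 0.12800086]), np.float64(30.5), np.float64(30.5)) (array([0.60915728, 0.13314349]), np.float64(37.0), np.float64(29.5))
snack None (array([ 0.43249614, -0.38427934]), np.float64(34.5), np.float64(34.5))
```

Request:
step_arm(series=[-0.006,0.045,0.03,0,-0.006,0.0593,0.06,0,-0.006,0.0593,0.0964,0,-0.006,0.0593,0.0964,0,-0.006,0.0593,0.0964,0,-0.006,0.0593,0.0964,0])

```text
time: 18.12
tool_pos: [0.4335, -0.3831, 0.1524]
tcp_rot: [3.136, 0.132, 0.004]
wrist_force: [0.8, 0.1, 0.2]
width: 1.004
grip_force: 0.0
```

```bash
python3 - <<'E'
from h import *
go(.4325,-.3845,.009,.084+np.pi/2)
E
```

```text
go [-0.0015  0.001   0.1434] turn 0.0 | ang now -1.486 q6 0.72 tcp [ 0.4335 -0.3831  0.1524] tilt [ 0.003 -0.002 -1.   ] t 18.1
```

Request:
step_arm(series=[-0.0015,0.001,0.05,0,-0.0015,0.001,0.1,0,-0.0015,0.001,0.125,0,-0.0015,0.001,0.138,0,-0.0015,0.001,0.143,0,-0.0015,0.001,0.143,0,-0.0015,0.001,0.143,0])

```text
time: 19.0
tool_pos: [0.4318, -0.3845, 0.0086]
tcp_rot: [3.137, 0.132, 0.003]
wrist_force: [0.0, -0.4, -0.1]
width: 0.994
grip_force: 0.0
```

Request:
step_arm(series=[0,0,0,0,0,0,0,0,0,0,0,0,0,0,0,0,0,0,0,0,0,0,0,0,0,0,0,0,0,0,0,0], gripper=0)

```text
time: 20.0
tool_pos: [0.4317, -0.3845, 0.0083]
tcp_rot: [3.137, 0.131, 0.002]
wrist_force: [-0.6, 0.0, 6.1]
width: 0.666
grip_force: 76.4
```

Request:
step_arm(series=[0,0,-0.03,0,0,0,-0.08,0,0,0,-0.13,0,0,0,-0.18,0,0,0,-0.195,0,0,0,-0.195,0,0,0,-0.195,0])

```text
time: 20.88
tool_pos: [0.4295, -0.3823, 0.199]
tcp_rot: [-3.135, -0.131, 0.005]
wrist_force: [1.0, -0.4, -2.4]
width: 0.667
grip_force: 75.8
```

```bash
python3 - <<'E'
from h import *
go(.438,.158,.205,-.043+np.pi/2)
E
```

```text
go [ 0.0537 -0.5377 -0.0041] turn 0.127 | ang now -1.487 q6 0.716 tcp [ 0.4295 -0.3823  0.199 ] tilt [-0.004  0.004 -1.   ] t 20.9
```

Request:
step_arm(series=[0.005,-0.05,-0.004,0.05,0.01,-0.1,-0.004,0.127,0.016,-0.16,-0.004,0.127,0.022,-0.22,-0.004,0.127,0.028,-0.28,-0.004,0.127,0.034,-0.34,-0.004,0.127,0.04,-0.4,-0.004,0.127,0.044,-0.44,-0.004,0.127])

```text
time: 21.88
tool_pos: [0.4358, 0.0608, 0.2034]
tcp_rot: [3.141, -0.065, -0.007]
wrist_force: [0.5, 0.3, -2.4]
width: 0.669
grip_force: 75.9
```

```bash
python3 - <<'E'
from h import *
go(.438,.158,.195,-.043+np.pi/2); print(monitor.read_state()["width"])
E
```

```text
go [-0.0018 -0.0972  0.0084] turn 0.001 | ang now -1.612 q6 1.694 tcp [0.4358 0.0608 0.2034] tilt [-0.004  0.    -1.   ] t 21.9
0.6688317550347698
```

Request:
step_arm(series=[-0.0018,-0.04,0,0,-0.0018,-0.07,0,0,-0.0018,-0.09,0,0,-0.0018,-0.0972,0.008,0,-0.0018,-0.0972,0.008,0,-0.0018,-0.0972,0.008,0,-0.0018,-0.0972,0.008,0])

```text
time: 22.75
tool_pos: [0.4403, 0.155, 0.198]
tcp_rot: [3.141, -0.07, -0.0]
wrist_force: [0.6, -0.1, -0.8]
width: 0.67
grip_force: 75.9
```

```bash
python3 - <<'E'
from h import *
go(.438,.158,.143,-.043+np.pi/2); print(monitor.read_state()["width"])
p=viewer.read_camera("side"); cv2.imwrite("pics/s4.png",cv2.resize(p["image"][110:230,200:350,::-1],None,fx=5,fy=5))
E
```

```text
go [-0.0024 -0.0029  0.055 ] turn -0.001 | ang now -1.615 q6 1.9 tcp [0.4403 0.155  0.198 ] tilt [-0. -0. -1.] t 22.8
0.6699846450994278
```

View pics/s4.png

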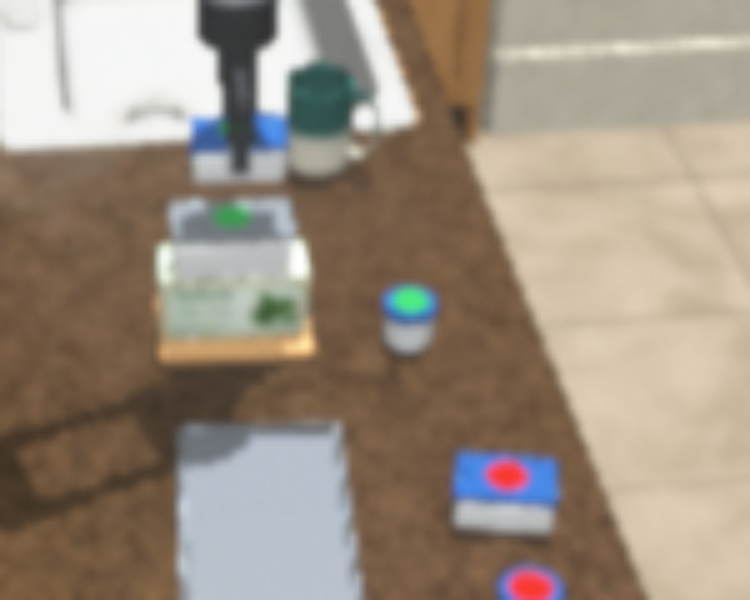

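The lunch box sits squarely on the carton (crop 232,230), and the snack is held level above it (238,145). Lowering.

Request:
step_arm(series=[-0.0024,-0.0029,0.02,0,-0.0024,-0.0029,0.036,0,-0.0024,-0.0029,0.046,0,-0.0024,-0.0029,0.052,0,-0.0024,-0.0029,0.054,0,-0.0024,-0.0029,0.055,0,-0.0024,-0.0029,0.055,0])

```text
time: 23.68
tool_pos: [0.4383, 0.1588, 0.1435]
tcp_rot: [-3.141, 0.068, -0.001]
wrist_force: [0.5, 0.3, -2.2]
width: 0.664
grip_force: 75.9
```

Request:
step_arm(series=[0,0,0.001,0,0,0,0.0015,0,0,0,0.0015,0,0,0,0.0015,0])

```text
time: 24.18
tool_pos: [0.4384, 0.1589, 0.1432]
tcp_rot: [-3.141, 0.068, -0.002]
wrist_force: [-3.7, -0.4, 7.0]
width: 0.667
grip_force: 77.2
```

Request:
step_arm(series=[0,0,-0.001,0,0,0,-0.001,0,0,0,-0.001,0,0,0,-0.001,0,0,0,-0.02,0,0,0,-0.07,0,0,0,-0.12,0,0,0,-0.12,0], gripper=1)

```text
time: 25.18
tool_pos: [0.4411, 0.1597, 0.2668]
tcp_rot: [-3.138, 0.068, -0.015]
wrist_force: [0.1, -0.4, 1.2]
width: 0.997
grip_force: 0.0
```

```bash
python3 - <<'E'
from h import *
go(.6082,.129,.15)
E
```

```text
go [0.1672 0.0238 0.1183] turn 0 | ang now -1.614 q6 1.908 tcp [0.4411 0.1597 0.2668] tilt [ 0.009  0.003 -1.   ] t 25.2
```

Request:
step_arm(series=[0.06,0.009,0,0,0.12,0.017,0,0,0.15,0.0238,0.05,0,0.167,0.0238,0.1,0,0.167,0.0238,0.118,0,0.167,0.0238,0.118,0,0.167,0.0238,0.118,0,0.167,0.0238,0.118,0])

```text
time: 26.18
tool_pos: [0.605, 0.1282, 0.1464]
tcp_rot: [-3.14, 0.067, -0.007]
wrist_force: [0.4, -0.1, 0.3]
width: 0.997
grip_force: 0.0
```

```bash
python3 - <<'E'
from h import *
go(.6085,.129,.010)
t=viewer.read_camera("top"); p=viewer.read_camera("side")
print("pot",sticker(p,(.6085,.1295),.045,"g"))
print("stack",sticker(t,(.438,.158),.177,"g"),sticker(p,(.438,.158),.177,"g"),lid(t,(.438,.158),.177,"blue"))
E
```

```text
go [ 0.0029 -0.0008  0.1364] turn 0 | ang now -1.614 q6 1.782 tcp [0.605  0.1282 0.1464] tilt [ 0.004  0.001 -1.   ] t 26.2
pot (array([0.60882012, 0.13276606]), np.float64(37.0), np.float64(30.5))Traceback (most recent call last):
  File "<stdin>", line 5, in <module>
  File "h.py", line 37, in lid
    k=max(cs,key=cv2.contourArea); b=cv2.boxPoints(cv2.minAreaRect(k))
ValueError: max() iterable argument is empty
```

Request:
step_arm(series=[0.003,-0.001,0.05,0,0.003,-0.001,0.095,0,0.003,-0.001,0.12,0,0.003,-0.001,0.132,0,0.003,-0.001,0.136,0,0.003,-0.001,0.136,0,0.003,-0.001,0.136,0])

```text
time: 27.15
tool_pos: [0.6081, 0.1288, 0.0091]
tcp_rot: [-3.14, 0.068, -0.004]
wrist_force: [-0.1, 0.5, 1.4]
width: 1.001
grip_force: 0.0
```

Request:
step_arm(series=[0,0,0,0,0,0,0,0,0,0,0,0,0,0,0,0,0,0,0,0,0,0,0,0,0,0,0,0,0,0,0,0], gripper=0, newtons=60)

```text
time: 28.15
tool_pos: [0.6076, 0.1287, 0.0084]
tcp_rot: [-3.141, 0.068, -0.002]
wrist_force: [0.0, 0.1, 5.1]
width: 0.593
grip_force: 62.6
```

Request:
step_arm(series=[0,0,-0.03,0,0,0,-0.08,0,0,0,-0.13,0,0,0,-0.18,0,0,0,-0.235,0,0,0,-0.235,0,0,0,-0.235,0])

```text
time: 29.02
tool_pos: [0.6061, 0.1285, 0.2415]
tcp_rot: [3.141, -0.068, -0.002]
wrist_force: [-0.0, -0.4, -1.2]
width: 0.591
grip_force: 62.6
```

```bash
python3 - <<'E'
from h import *
go(.438,.158,.245,-.043+np.pi/2)
t=viewer.read_camera("top"); p=viewer.read_camera("side")
print("stack",sticker(t,(.438,.158),.177,"g"),sticker(p,(.438,.158),.177,"g"))
E
```

```text
go [-0.1692 -0.0222 -0.0033] turn -0.0 | ang now -1.614 q6 1.783 tcp [0.6061 0.1285 0.2415] tilt [-0.002 -0.    -1.   ] t 29.0
stack None (array([0.44072874, 0.16542386]), np.float64(36.0), np.float64(28.5))
```

Request:
step_arm(series=[-0.045,-0.006,0,0,-0.09,-0.012,0,0,-0.13,-0.017,0,0,-0.155,-0.021,0,0,-0.169,-0.022,0,0,-0.169,-0.022,0,0,-0.169,-0.022,0,0,-0.169,-0.022,0,0])

```text
time: 30.12
tool_pos: [0.4397, 0.1577, 0.2425]
tcp_rot: [3.141, -0.069, -0.0]
wrist_force: [0.1, 0.6, -1.7]
width: 0.599
grip_force: 62.6
```

```bash
python3 - <<'E'
from h import *
go(.438,.1585,.186,-.043+np.pi/2)
p=viewer.read_camera("side"); cv2.imwrite("pics/s5.png",cv2.resize(p["image"][90:210,200:350,::-1],None,fx=5,fy=5)); print(sticker(p,(.438,.158),.177,"g"))
E
```

```text
go [-0.0018 -0.0007  0.0565] turn -0.001 | ang now -1.615 q6 1.906 tcp [0.4397 0.1577 0.2425] tilt [-0. -0. -1.] t 30.1
(array([0.44040492, 0.16379828]), np.float64(35.5), np.float64(28.5))
```

View pics/s5.png

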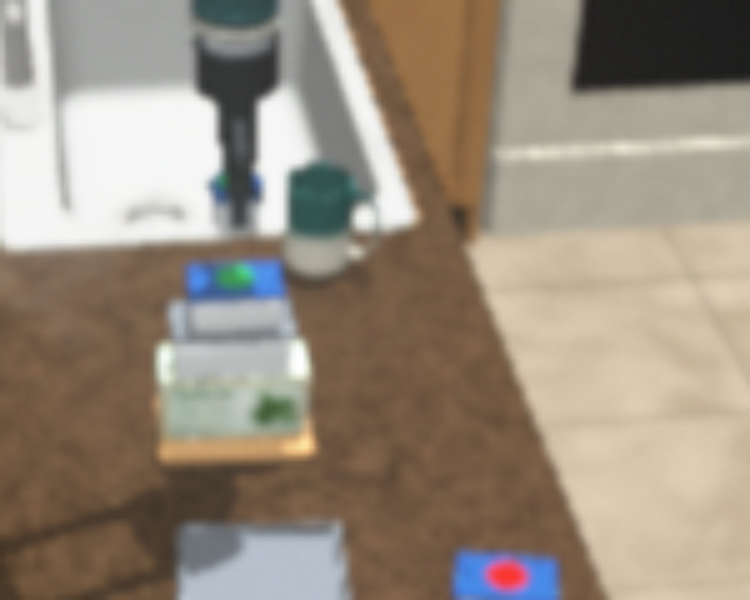

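Snack is centred on the lunch box (236,280), and the pot hangs above it (238,205). Lowering.

Request:
step_arm(series=[-0.0018,-0.001,0.02,0,-0.0018,-0.001,0.036,0,-0.0018,-0.001,0.046,0,-0.0018,-0.001,0.052,0,-0.0018,-0.001,0.055,0,-0.0018,-0.001,0.056,0,-0.0018,-0.001,0.056,0])

```text
time: 31.05
tool_pos: [0.4375, 0.1591, 0.187]
tcp_rot: [-3.141, 0.068, -0.001]
wrist_force: [-0.5, -0.8, -1.8]
width: 0.595
grip_force: 62.6
```

Request:
step_arm(series=[0,0,0.001,0,0,0,0.0015,0,0,0,0.0015,0,0,0,0.0015,0])

```text
time: 31.55
tool_pos: [0.4373, 0.159, 0.1854]
tcp_rot: [-3.141, 0.068, -0.001]
wrist_force: [-0.8, 0.0, 1.3]
width: 0.594
grip_force: 62.6
```

Request:
step_arm(series=[0,0,0,0,0,0,0,0,0,0,0,0,0,0,0,0,0,0,-0.02,0,0,0,-0.06,0,0,0,-0.1,0,0,0,-0.1,0], gripper=1)

```text
time: 32.55
tool_pos: [0.4395, 0.1597, 0.2893]
tcp_rot: [-3.138, 0.068, -0.012]
wrist_force: [0.5, 0.0, -0.1]
width: 1.001
grip_force: 0.0
```

```bash
python3 - <<'E'
from h import *
t=viewer.read_camera("top"); p=viewer.read_camera("side")
for c in (t,p): print("rs",sticker(c,(.643,-.132),.042,"r"),lid(c,(.643,-.132),.042,"blue"),"rp",sticker(c,(.631,-.274),.045,"r"))
go(.643,-.132,.25,-.233+np.pi/2)
E
```

```text
rs (array([ 0.64371553, -0.13291806]), np.float64(29.0), np.float64(28.0)) (array([ 0.64048743, -0.1332114 ], dtype=float32), [np.float32(57.850887), np.float32(90.03516)], np.float32(2.9168816)) rp (array([ 0.63054951, -0.27482505]), np.float64(28.5), np.float64(27.5))
rs (array([ 0.64466771, -0.13105861]), np.float64(28.0), np.float64(28.0)) (array([ 0.615, -0.13 ], dtype=float32), [np.float32(39.000034), np.float32(59.999996)], np.float32(1.5707964)) rp (array([ 0.63125855, -0.27281501]), np.float64(30.5), np.float64(29.5))
go [0.2181 0.2819 0.0354] turn 0.19 | ang now -1.614 q6 1.909 tcp [0.4373 0.159  0.2853] tilt [ 0.001  0.    -1.   ] t 32.6
```

Request:
step_arm(series=[0.03,0.045,0,0.06,0.065,0.09,0,0.12,0.1,0.135,0,0.19,0.14,0.18,0.01,0.19,0.175,0.225,0.02,0.19,0.2,0.26,0.035,0.19,0.218,0.282,0.035,0.19,0.218,0.282,0.035,0.19])

```text
time: 33.65
tool_pos: [0.6422, -0.1337, 0.2468]
tcp_rot: [-3.119, 0.369, 0.007]
wrist_force: [-0.0, 0.2, -0.2]
width: 1.003
grip_force: 0.0
```

```bash
python3 - <<'E'
from h import *
go(.643,-.132,.13,-.233+np.pi/2)
t=viewer.read_camera("top"); p=viewer.read_camera("side")
print("stack",sticker(t,(.438,.158),.222,"g"),sticker(p,(.438,.158),.222,"g"),"rs",sticker(p,(.643,-.132),.042,"r"))
E
```

```text
go [ 0.0009 -0.0018  0.1168] turn -0.003 | ang now -1.806 q6 1.563 tcp [ 0.6422 -0.1337  0.2468] tilt [-0.004  0.001 -1.   ] t 33.6
stack (array([0.43795562, 0.16043764]), np.float64(31.5), np.float64(31.0)) (array([0.43820394, 0.16206624]), np.float64(30.5), np.float64(30.5)) rs (array([ 0.64443997, -0.13135547]), np.float64(28.0), np.float64(28.5))
```

Stack complete at (0.438, 0.160). Descending to the red snack.

Request:
step_arm(series=[0.001,-0.0015,0.05,0,0.001,-0.0015,0.1,0,0.001,-0.0015,0.15,0,0.001,-0.0015,0.19,0,0.001,-0.0015,0.215,0,0.001,-0.0015,0.23,0,0.001,-0.0015,0.236,0,0.001,-0.0015,0.236,0])

```text
time: 34.75
tool_pos: [0.6445, -0.1307, 0.0147]
tcp_rot: [3.12, -0.365, 0.001]
wrist_force: [0.0, 0.2, -0.5]
width: 0.999
grip_force: 0.0
```

```bash
python3 - <<'E'
from h import *
go(.643,-.132,.010,-.233+np.pi/2)
p=viewer.read_camera("side"); cv2.imwrite("pics/s6.png",cv2.resize(p["image"][150:270,230:380,::-1],None,fx=5,fy=5))
E
```

```text
go [-0.0012  0.0016  0.0047] turn 0.0 | ang now -1.804 q6 1.566 tcp [ 0.6445 -0.1307  0.0147] tilt [ 0.001 -0.    -1.   ] t 34.8
```

View pics/s6.png

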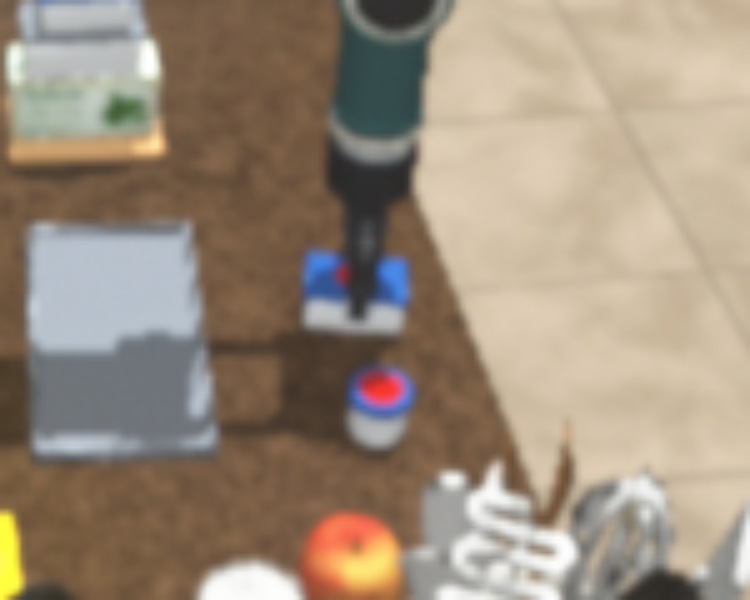

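The finger is on the middle of the red snack's side (358,300), and the red pot at (380,400) is unmoved.

Request:
step_arm(series=[-0.001,0.001,0.004,0,-0.001,0.001,0.004,0,-0.001,0.001,0.004,0])

```text
time: 35.17
tool_pos: [0.643, -0.1318, 0.0103]
tcp_rot: [3.12, -0.366, 0.001]
wrist_force: [-0.8, -0.1, -0.2]
width: 0.998
grip_force: 0.0
```

Request:
step_arm(series=[0,0,0,0,0,0,0,0,0,0,0,0,0,0,0,0,0,0,0,0,0,0,0,0,0,0,0,0,0,0,0,0], gripper=0, newtons=70)

```text
time: 36.17
tool_pos: [0.6435, -0.132, 0.0107]
tcp_rot: [3.12, -0.365, 0.002]
wrist_force: [0.5, -0.4, 5.5]
width: 0.671
grip_force: 77.2
```

Request:
step_arm(series=[0,0,-0.03,0,0,0,-0.07,0,0,0,-0.09,0,0,0,-0.09,0,0,0,-0.09,0])

```text
time: 36.8
tool_pos: [0.6414, -0.1313, 0.098]
tcp_rot: [-3.12, 0.365, 0.005]
wrist_force: [-0.5, -0.0, -2.9]
width: 0.666
grip_force: 76.7
```

```bash
python3 - <<'E'
from h import *
go(.4355,-.085,.1,-.075+np.pi/2)
E
```

```text
go [-0.2111  0.0026 -0.0013] turn -0.158 | ang now -1.804 q6 1.564 tcp [ 0.6414 -0.1313  0.098 ] tilt [-0.003  0.001 -1.   ] t 36.8
```

Request:
step_arm(series=[-0.045,0.0006,0,-0.05,-0.1,0.0012,0,-0.1,-0.15,0.002,0,-0.158,-0.185,0.0026,0,-0.158,-0.205,0.0026,0,-0.158,-0.211,0.0026,0,-0.158,-0.211,0.0026,0,-0.158,-0.211,0.0026,0,-0.158])

```text
time: 37.8
tool_pos: [0.438, -0.0857, 0.1001]
tcp_rot: [3.139, -0.118, 0.001]
wrist_force: [0.9, 0.5, -2.4]
width: 0.666
grip_force: 76.6
```

```bash
python3 - <<'E'
from h import *
go(.4355,-.085,.0165,-.075+np.pi/2);print(monitor.read_state()["width"])
E
```

```text
go [-0.0026 -0.0005  0.0836] turn -0.0 | ang now -1.646 q6 1.397 tcp [ 0.438  -0.0857  0.1001] tilt [ 0.001 -0.    -1.   ] t 37.8
0.6663500713532745
```

Request:
step_arm(series=[-0.0026,0,0.04,0,-0.0026,0,0.06,0,-0.0026,0,0.073,0,-0.0026,0,0.079,0,-0.0026,0,0.082,0,-0.0026,0,0.083,0,-0.0026,0,0.083,0])

```text
time: 38.67
tool_pos: [0.435, -0.0854, 0.0176]
tcp_rot: [3.139, -0.118, 0.002]
wrist_force: [-0.4, -0.2, -1.7]
width: 0.663
grip_force: 76.6
```

Request:
step_arm(series=[0,0,0.001,0,0,0,0.0018,0,0,0,0.0018,0,0,0,0.0018,0])

```text
time: 39.17
tool_pos: [0.4347, -0.0854, 0.0157]
tcp_rot: [3.139, -0.118, 0.001]
wrist_force: [-1.6, -0.0, 3.0]
width: 0.668
grip_force: 77.0
```

Request:
step_arm(series=[0,0,0,0,0,0,0,0,0,0,0,0,0,0,0,0,0,0,-0.02,0,0,0,-0.07,0,0,0,-0.12,0,0,0,-0.13,0], gripper=1)

```text
time: 40.17
tool_pos: [0.4374, -0.086, 0.1494]
tcp_rot: [3.138, -0.118, 0.012]
wrist_force: [0.7, 0.0, -0.7]
width: 0.997
grip_force: 0.0
```

```bash
python3 - <<'E'
from h import *
t=viewer.read_camera("top"); p=viewer.read_camera("side")
for c in (t,p): print("rp",sticker(c,(.631,-.274),.045,"r"),"rs",sticker(c,(.435,-.085),.047,"r"))
go(.631,-.274,.14,-.075+np.pi/2)
E
```

```text
rp (array([ 0.63057614, -0.2748648 ]), np.float64(29.5), np.float64(28.0)) rs (array([ 0.43743616, -0.08401303]), np.float64(29.0), np.float64(34.0))
rp (array([ 0.63125431, -0.27279135]), np.float64(30.5), np.float64(29.5)) rs (array([ 0.43541848, -0.08146215]), np.float64(27.5), np.float64(30.0))
go [0.2091 0.1732 0.0074] turn -0.0 | ang now -1.646 q6 1.396 tcp [ 0.4355 -0.0856  0.1467] tilt [ 0.003 -0.001 -1.   ] t 40.3
```

Request:
step_arm(series=[0.04,0.033,0,0,0.08,0.066,0,0,0.12,0.1,0,0,0.16,0.132,0,0,0.19,0.157,0,0,0.209,0.173,0.007,0,0.209,0.173,0.007,0,0.209,0.173,0.007,0])

```text
time: 41.28
tool_pos: [0.6282, -0.2724, 0.1359]
tcp_rot: [-3.137, 0.118, 0.006]
wrist_force: [1.0, -0.2, -0.2]
width: 0.999
grip_force: 0.0
```

```bash
python3 - <<'E'
from h import *
p=viewer.read_camera("side"); t=viewer.read_camera("top")
print("rp",sticker(p,(.631,-.274),.045,"r"),sticker(t,(.631,-.274),.045,"r"))
go(.631,-.274,.010,-.075+np.pi/2)
E
```

```text
rp (array([ 0.63008067, -0.27262606]), np.float64(32.5), np.float64(31.0)) None
go [0.0026 0.0014 0.1274] turn 0.0 | ang now -1.646 q6 1.2 tcp [ 0.6287 -0.2725  0.1374] tilt [-0.002  0.001 -1.   ] t 41.4
```

Request:
step_arm(series=[0.0026,0.0014,0.05,0,0.0026,0.0014,0.09,0,0.0026,0.0014,0.112,0,0.0026,0.0014,0.123,0,0.0026,0.0014,0.127,0,0.0026,0.0014,0.127,0,0.0026,0.0014,0.127,0])

```text
time: 42.25
tool_pos: [0.6334, -0.2756, 0.0129]
tcp_rot: [3.138, -0.118, 0.004]
wrist_force: [1.0, -1.1, -0.2]
width: 0.999
grip_force: 0.0
```

Request:
step_arm(series=[0,0,0,0,0,0,0,0,0,0,0,0,0,0,0,0,0,0,0,0,0,0,0,0,0,0,0,0,0,0,0,0], gripper=0, newtons=60)

```text
time: 43.25
tool_pos: [0.6331, -0.2755, 0.0123]
tcp_rot: [3.139, -0.118, 0.003]
wrist_force: [-0.1, -0.8, 5.7]
width: 0.592
grip_force: 62.9
```

Request:
step_arm(series=[0,0,-0.03,0,0,0,-0.07,0,0,0,-0.09,0,0,0,-0.09,0,0,0,-0.09,0])

```text
time: 43.88
tool_pos: [0.6311, -0.2745, 0.0993]
tcp_rot: [-3.138, 0.118, 0.004]
wrist_force: [-0.0, -0.3, -1.7]
width: 0.594
grip_force: 62.6
```

```bash
python3 - <<'E'
from h import *
go(.4265,-.205,.1,-.075+np.pi/2)
E
```

```text
go [-2.092e-01 -5.390e-02 -1.000e-04] turn -0.0 | ang now -1.646 q6 1.2 tcp [ 0.6311 -0.2745  0.0993] tilt [-0.003  0.001 -1.   ] t 43.9
```

Request:
step_arm(series=[-0.045,-0.0116,0,0,-0.1,-0.0258,0,0,-0.15,-0.0386,0,0,-0.185,-0.0477,0,0,-0.205,-0.0528,0,0,-0.209,-0.0539,0,0,-0.209,-0.0539,0,0,-0.209,-0.0539,0,0])

```text
time: 44.88
tool_pos: [0.4289, -0.206, 0.1012]
tcp_rot: [3.139, -0.118, 0.001]
wrist_force: [0.3, -0.9, -1.6]
width: 0.594
grip_force: 62.7
```

```bash
python3 - <<'E'
from h import *
t=viewer.read_camera("top"); p=viewer.read_camera("side")
go(.4265,-.205,.0178,-.075+np.pi/2);print(monitor.read_state()["width"])
print(sticker(p,(.4355,-.085),.047,"r"),sticker(p,(.43,-.2),.135,"r"))
save(p,"s7",1.5)
E
```

```text
go [-0.0024 -0.0008  0.0835] turn -0.0 | ang now -1.646 q6 1.146 tcp [ 0.4288 -0.206   0.1013] tilt [ 0. -0. -1.] t 45.0
0.5932685210424664
(array([ 0.43078555, -0.08998718]), np.float64(43.5), np.float64(11.5)) None
```

View pics/s7.png

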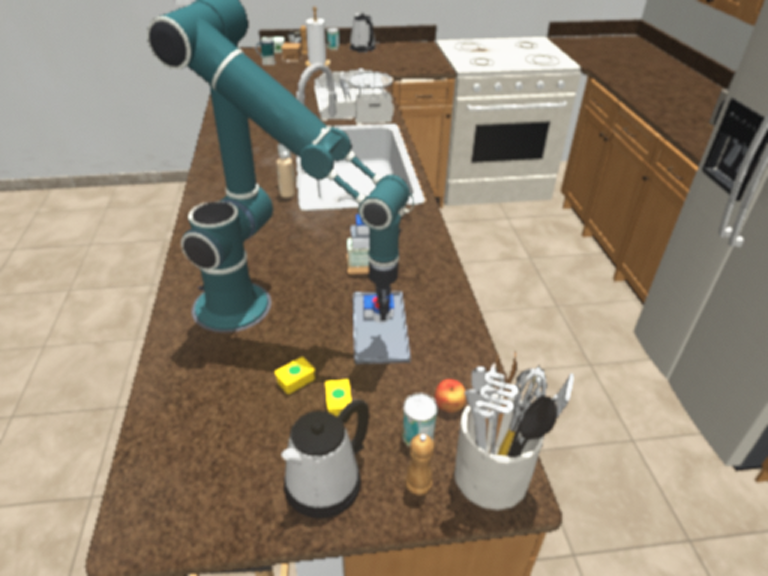

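The pot is held above the tray (382,305), with the snack behind it in the tray (375,300). The other things are undisturbed.

Request:
step_arm(series=[-0.0024,0,0.04,0,-0.0024,0,0.06,0,-0.0024,0,0.073,0,-0.0024,0,0.079,0,-0.0024,0,0.082,0,-0.0024,0,0.083,0,-0.0024,0,0.083,0])

```text
time: 45.85
tool_pos: [0.4261, -0.2057, 0.0188]
tcp_rot: [3.139, -0.118, 0.002]
wrist_force: [0.1, -0.6, -1.0]
width: 0.59
grip_force: 62.7
```

Request:
step_arm(series=[0,0,0.001,0,0,0,0.0018,0,0,0,0.0018,0,0,0,0.0018,0])

```text
time: 46.35
tool_pos: [0.4259, -0.2056, 0.0172]
tcp_rot: [3.139, -0.118, 0.001]
wrist_force: [-1.6, 1.2, 5.7]
width: 0.594
grip_force: 63.2
```

Request:
step_arm(series=[0,0,0,0,0,0,0,0,0,0,0,0,0,0,0,0,0,0,-0.02,0,0,0,-0.07,0,0,0,-0.13,0,0,0,-0.19,0], gripper=1)

```text
time: 47.35
tool_pos: [0.4251, -0.2052, 0.208]
tcp_rot: [-3.139, 0.118, 0.001]
wrist_force: [1.3, -0.5, 0.1]
width: 0.998
grip_force: 0.0
```

Request:
step_arm(series=[0,0.06,-0.03,0,0,0.12,-0.03,0,0,0.18,-0.03,0,0,0.22,-0.03,0,0,0.22,-0.03,0,0,0.22,-0.03,0])

```text
time: 48.1
tool_pos: [0.4088, -0.4241, 0.2359]
tcp_rot: [-3.138, 0.119, 0.001]
wrist_force: [-0.8, 0.8, -0.2]
width: 0.998
grip_force: 0.0
```

```bash
python3 - <<'E'
from h import *
t=viewer.read_camera("top"); p=viewer.read_camera("side")
for c in (t,p): print("rp",sticker(c,(.4265,-.205),.05,"r"),"rs",sticker(c,(.435,-.085),.047,"r"),"st",sticker(c,(.438,.158),.222,"g"))
a=cv2.resize(t["image"][110:270,80:340],None,fx=3,fy=3)
b=cv2.resize(p["image"][100:260,180:340],None,fx=3,fy=3)
cv2.imwrite("pics/ta.png",np.hstack([a,b])[:, :, ::-1][:, :1260]) 
im=cv2.imread("pics/ta.png"); cv2.imwrite("pics/tb.png",cv2.resize(im,(790,int(im.shape[0]*790/im.shape[1]))))
E
```

```text
rp (array([ 0.42380327, -0.20399242]), np.float64(30.0), np.float64(28.5)) rs (array([ 0.43603374, -0.08371721]), np.float64(29.5), np.float64(29.0)) st (array([0.43792388, 0.16042372]), np.float64(31.5), np.float64(31.0))
rp (array([ 0.42566516, -0.20195984]), np.float64(29.0), np.float64(30.0)) rs (array([ 0.43379004, -0.07997061]), np.float64(39.0), np.float64(21.0)) st None
```

View pics/tb.png

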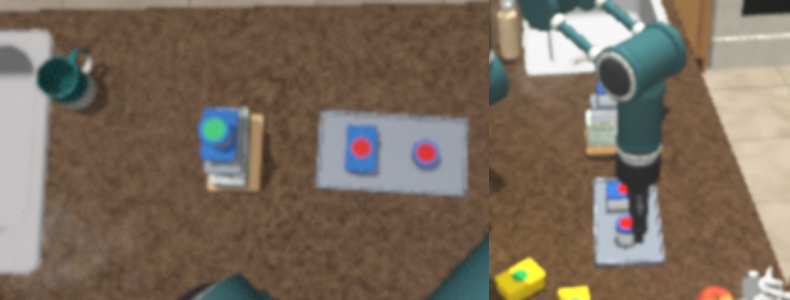

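The picture shows the four-high stack on the board (lid at 215,130), and the red snack (361,148) and red pot (426,152) flat in the tray. The mug is unmoved and the gripper is clear.

```bash
python3 -c "
from workcell import job
print(job.finish_job())"
```

```text
the job is handed in; nothing more can be done
None
```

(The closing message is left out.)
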